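Dock the parts bin in the bench track

TASK

Dock the small blue parts bin that stands on a wide flat sole plate: set it down at the flared, open end of the aluminium bench track, slide its sole in under the two lips and on until it is fully home against the closed end, then let go. Leave the similar plain bin, which has no sole plate, where it stands.

Things in the scene. Friction and masses are not known exactly. Their poses are not given: they have to be found in the camera images.
- sole_bin_mid (a point): The bin to dock: open blue plastic bin 90 long (x), 44 wide (y), 84 high, yellow parts inside, fixed on a flat aluminium sole plate 100 long (x), 80 wide (y), 8 thick, corners bevelled; about 250 g, loose. Point: centre of the blue bin, 50 above the sole's underside, 42 below the rim. z up; either end may go first. Grip across the 44 mm width, finger ends above the track's lips (23 mm at most).
- track_mouth (a point): Open end of the track, at bench height, midway between the lips where they begin. x points along the track to its closed end, y across, z up. Aluminium channel, bed level with the bench, inside 92 wide; lips leave a gap of 56, underside 14 and top 18 high. Before it the walls flare over 50 mm to 120 inside and the lips turn up to 23 over 20 mm. The sole slides in on the bench from here only.
- track_home (a point): Home place in the track, at bench height, midway between the lips: the bin's centre stands over it when its sole touches the closed end. 135 mm beyond the open end; axes the same (x towards the closed end). The closed end is a cross bar 30 high, its face 50 mm beyond this point.
- plain_bin_mid (a point): The plain bin, to be left alone: the same blue bin, 90 long (x), 44 wide (y), 84 high, without a sole plate, loose on the bench. Point: its centre, 42 above its underside.
Not all that is in view belongs to the job. What is shaped like the part that bears sole_bin_mid but green, orange or purple is not meant.

How it is judged:
On the way:
1. the bin stands level at bench height in the track's open end, its leading end under the lips (x of sole_bin_mid in the frame of track_mouth between -0.04 and 0.07 m and y of sole_bin_mid in the frame of track_mouth between -0.015 and 0.015 m and z of sole_bin_mid in the frame of track_mouth below 0.058 m and angle between the x axis of sole_bin_mid and the x axis of track_mouth, either way round below 0.2 rad), for 0.1 s.
At the end, for the whole second after the job is handed in: The bin with the sole plate stands at rest under the lips, its centre within 12 mm of the home point along the track (home against the closed end) and 12 mm across it, at bench height (within 8 mm), upright and lined up with the track within 10 degrees (x of sole_bin_mid in the frame of track_home between -0.012 and 0.012 m and y of sole_bin_mid in the frame of track_home between -0.012 and 0.012 m and z of sole_bin_mid in the frame of track_home below 0.058 m and angle between the x axis of sole_bin_mid and the x axis of track_home, either way round below 0.175 rad and angle between sole_bin_mid's own z axis and vertical below 0.1 rad and linear speed of sole_bin below 0.02 m/s); the robot touches nothing.
It fails at once if the plain bin is moved by more than 30 mm or tipped (distance of plain_bin_mid from where it was at the start of the episode above 0.03 m or angle between plain_bin_mid's own z axis and vertical above 0.3 rad).
It also fails if it takes over 43 s, if anything falls off the work surface, if the arm or the gripper's body presses on something with over 40 N, if the wrist force passes 120 N, or if a joint passes its speed limit or range.

ROBOT

A 7-joint arm with a two-finger parallel gripper is mounted at the origin on the work surface. World frame = base frame: x ahead of the robot, y to its left, z up, the work surface at z = 0. Lengths are in m, angles in rad, forces in N, time in s.
With the tool pointing down it reaches from about 0.425 to 0.925 m from the base axis. Payload 6.8 kg.
Tool frame: the origin (TCP) lies between the finger pads; the fingertips stand 17 mm ahead of it and the grasp point (between the pads) lies 2 mm behind it; z points along the fingers, x is the direction in which the jaws open and shut, and the axes are right-handed (so a half turn about z gives the same grasp; the last joint's range is limited). The gripper opens to 85 mm and grips with 20 to 120 N. Pads are 22 mm wide; open, the fingers measure 114 mm over their backs; the gripper's body (76 mm by 85 mm) begins 54 mm behind the grasp point. The pads swing forward as they close: fully open they stand 13 mm farther back than shut.
Start: joints at [1.231, 0.477, 0.022, 1.555, -0.011, 1.109, -0.083], TCP at [0.155, -0.657, 0.226] pointing down, gripper open.
Joint ranges: [-2.96, 2.96], [-0.34, 2.1], [-1.41, 1.46], [0.24, 2.44], [-1.37, 4.51], [0.17, 1.92], [-2.96, 2.96]. Speed limits (rad/s): [2.39, 2.39, 3.14, 3.14, 3.14, 3.14, 3.14].

INTERFACE

Orientations are given as a unit quaternion [w, x, y, z].
In Python, from station import readout, read_camera, get_calibration, bot, models gives the robot as it stands.
- The arm moves only by the tool carry_out, never from a script. Its argument "deltas" is a list of rows, each a list of 2 entries, a list of its own where there are three numbers: the shift along the tool's x, y, z in cm, then the turn about the tool's z in degrees. A call has 1 to 10 rows; each row is the pose to reach, as a shift and turn from the pose measured when the call began, along the tool's axes at that moment; what a row does not reach only later rows make up. A row lasts 1/8 s, in which the tool goes at most 62.5 mm and 10.7 degrees, less where a joint would pass 70% of its speed; a pose out of reach is approached as far as the arm can. A call with a gripper value outside its range is refused whole. "hand" is the opening, from 0 (shut) to 1 (fully open), set as the call begins (left out, the last holds). The fingers move at their own pace and stop on an object; "newtons" is the grip in N (left out, the last holds). Time passes only in rows, so rows that repeat a pose let the fingers close. It gives the time, the measured TCP pose, the force and the opening at its end, in the units of the state.
- readout.get_obs(): the state, without advancing time (a new reading comes with each control period).
- read_camera(name): name is "scene" or "top" or "wrist"; returns the picture (400x640x3 uint8, red, green, blue); there is no depth.
- get_calibration(name): a dict with "fov_y" (degrees; the focal length in pixels is half the picture's height over the tangent of half this angle, whatever the lens; pixels are square), "cx", "cy" (the principal point, pixels), "D" ([k1, k2, p1, p2, k3] as OpenCV has them; the pictures are not rectified), "world_from_camera" (4x4, takes a point from camera to world coordinates). Camera axes: x right, y down, z forward; pixel columns grow to the right and rows downward; lengths in m; the calibration is good to about 2 mm. A picture is of the moment at which its call begins: read the wrist's pose just before it. get_calibration takes no time and is no camera call; for the wrist camera it gives the pose at the moment of the call.
- bot.hand_in(): hands the job in, once; it reports no verdict.
Trained networks look in the newest picture that a camera, given by its name, has taken for a name from the list of things; names that differ only in an ending like _2 or _b are one class to them, and where a whole thing is asked for, a point or a joint stands for the part that bears it (a point fixed in the world has none). Each returns a list of dicts, best first, with "score" (0 to 1); they miss things now and then, are a little off and sometimes report something else, mostly with a low value. They report only what shows in the picture. A call takes as long as a camera call. They do not tell look-alikes from the thing itself.
- models.spot_in(query, camera): "centre" ([row, column] in pixels, amid what is visible of it).
The state is a dict: "t": time; "q": joint angles; "joint_vel": joint speeds; "joint_torque": joint torques, N m; "eef_pos": TCP position; "tool_rot": TCP orientation; "contact_force": force on the tool from outside, world axes, zero at the start; "torque": the same for the moment, N m; "gripper_width": opening from 0.0 (shut) to 1.0 (fully open).
Only numpy, scipy, OpenCV 4.12 (cv2) and the standard library are available. Lean on these libraries where they do the work, as an engineer would, in place of code of your own. Each camera call takes 0.05 s, during which the arm holds its last target. There are 200 camera calls.

## Working session

There is one attempt and no reset: what is moved stays moved. The work goes in short steps, Python scripts to look and compute and a tool call to move; the robot and the scene stay as the last step left them, time stands still between calls to the robot, and variables do not carry over. Pictures are saved under pics/ and viewed, about 8 in all and at most 12, crops included, and the job is handed in when it is done.

Besides the shell and the picture viewer there is one more tool, called after "Emit:" as name([rows], argument=value, ...), one row to a line, values as JSON. carry_out: Moves the arm, as the interface text tells. Its arguments: {"type":"object","properties":{"deltas":{"type":"array"},"hand":{"type":"number"},"newtons":{"type":"number"}},"required":["deltas"]}

```bash
mkdir -p pics
cat > h.py <<'E'
import numpy as np, cv2
from station import readout, read_camera, get_calibration, bot, models
def K(c):
    f=200/np.tan(np.radians(c['fov_y'])/2)
    return np.array([[f,0,c['cx']],[0,f,c['cy']],[0,0,1.]])
def ray(c,rc,z):
    p=cv2.undistortPoints(np.array([[[rc[1],rc[0]]]],float),K(c),np.array(c['D'],float))[0,0]
    T=np.array(c['world_from_camera']); d=T[:3,:3]@[p[0],p[1],1]; o=T[:3,3]
    return o+d*(z-o[2])/d[2]
def proj(c,P):
    T=np.linalg.inv(np.array(c['world_from_camera']))
    r,_=cv2.Rodrigues(T[:3,:3]); q,_=cv2.projectPoints(np.array(P,float).reshape(-1,1,3),r,T[:3,3],K(c),np.array(c['D'],float))
    return q[:,0]
def save(n,im): cv2.imwrite('pics/'+n,im[:,:,::-1])
E
python3 - <<'E'
from h import *
print({k:np.round(v,3).tolist() for k,v in readout.get_obs().items()})
ims=[]
for n in ['top','scene']:
    im=read_camera(n); save(n+'0.png',im); c=get_calibration(n); print(n,np.round(c['world_from_camera'],3).tolist(),c['fov_y'])
    for q,z in [('sole_bin_mid',.05),('track_mouth',0),('track_home',0),('plain_bin_mid',.042)]:
        for d in models.spot_in(q,n)[:4]: print(n,q,round(d['score'],2),np.round(d['centre']),ray(c,d['centre'],z).round(3))
E
```

```text
{'t': 0.0, 'q': [1.231, 0.478, 0.022, 1.556, -0.012, 1.109, -0.083], 'joint_vel': [-0.001, 0.001, 0.0, 0.002, -0.001, 0.002, -0.0], 'joint_torque': [0.0, -59.646, 1.608, -28.12, 0.012, 0.01, -0.0], 'eef_pos': [0.155, -0.656, 0.225], 'tool_rot': [-0.001, 0.784, -0.621, -0.001], 'contact_force': [-0.514, -0.57, 0.348], 'torque': [0.013, 0.059, 0.028], 'gripper_width': 1.004}
top [[0.01, -0.988, 0.154, 0.313], [-1.0, -0.008, 0.013, -0.091], [-0.011, -0.154, -0.988, 1.204], [0.0, 0.0, 0.0, 1.0]] 44.568042282121795
top sole_bin_mid 0.86 [252. 222.] [0.384 0.173 0.05 ]
top sole_bin_mid 0.85 [207. 359.] [ 0.495 -0.153  0.05 ]
top sole_bin_mid 0.84 [174. 486.] [ 0.579 -0.465  0.05 ]
top sole_bin_mid 0.74 [231. 296.] [ 0.437 -0.002  0.05 ]
top track_mouth 0.85 [170. 220.] [0.596 0.2   0.   ]
top track_home 0.6 [168. 223.] [0.602 0.191 0.   ]
top plain_bin_mid 0.87 [177. 435.] [ 0.573 -0.339  0.042]
scene [[-0.075, 0.556, -0.828, 1.354], [0.997, 0.055, -0.053, -0.026], [0.016, -0.829, -0.558, 0.644], [0.0, 0.0, 0.0, 1.0]] 56.91849039330364
scene sole_bin_mid 0.95 [202. 352.] [0.47  0.005 0.05 ]
scene sole_bin_mid 0.68 [224. 170.] [ 0.619 -0.468  0.05 ]
scene sole_bin_mid 0.65 [204. 294.] [ 0.499 -0.157  0.05 ]
scene sole_bin_mid 0.64 [191. 410.] [0.396 0.18  0.05 ]
scene track_mouth 0.87 [243. 420.] [0.577 0.192 0.   ]
scene track_home 0.8 [248. 425.] [0.594 0.202 0.   ]
scene plain_bin_mid 0.97 [215. 224.] [ 0.556 -0.344  0.042]
```

Run:
```python
import cv2
a=cv2.imread('pics/top0.png')[110:290,170:530]; cv2.imwrite('pics/v1.png',cv2.resize(a,None,fx=2.2,fy=2.2,interpolation=2))
a=cv2.imread('pics/scene0.png')[140:320,130:530]; cv2.imwrite('pics/v2.png',cv2.resize(a,None,fx=2,fy=2,interpolation=2))
```

```text
(no output)
```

View pics/v1.png

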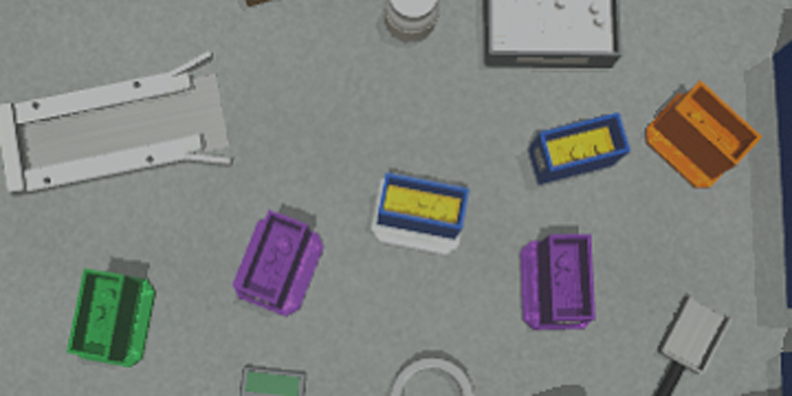

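View pics/v2.png

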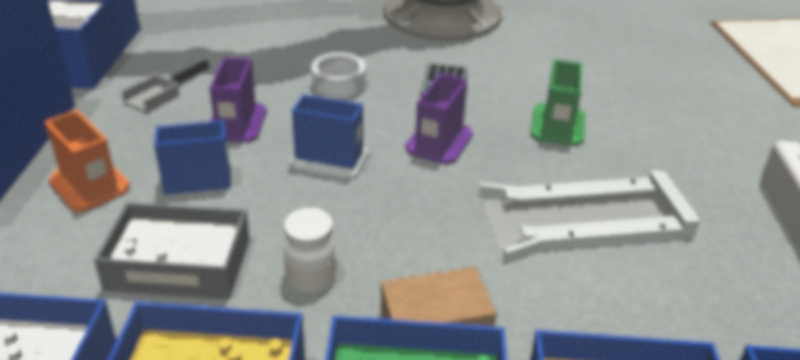

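The bin to dock is the blue one on the white/aluminium sole, top picture px (row 206, col 362), scene (207, 294). The plain bin (no sole) is at top (177, 435). The purple, orange and green ones are decoys. The track is at top cols 170–275, with its mouth facing the bin.

Run:
```python
from h import *
c=get_calibration('top')
f=lambda x,y,z: ray(c,(110+y/2.2,170+x/2.2),z)
R=np.array([f(*p,.092) for p in [(387,173),(467,184),(461,238),(380,226)]]); print(R.round(3).tolist(),R.mean(0))
e=(R[1]+R[2]-R[0]-R[3])/2; print('bin axis deg',np.degrees(np.arctan2(e[1],e[0])),np.linalg.norm(e))
L=np.array([f(*p,.018) for p in [(193,88),(201,137),(22,122),(27,173)]]); print(L.round(3).tolist())
e=(L[2]+L[3]-L[0]-L[1])/2; print('track deg',np.degrees(np.arctan2(e[1],e[0])),np.linalg.norm(e),(L[0]+L[1])/2)
o=readout.get_obs(); w,x,y,z=o['tool_rot']; from scipy.spatial.transform import Rotation as Ro
M=Ro.from_quat([x,y,z,w]).as_matrix(); print(M.round(3),'cam wrist in tool',(M.T@(np.array(get_calibration('wrist')['world_from_camera'])[:3,3]-o['eef_pos'])).round(3))
print((M.T@np.array(get_calibration('wrist')['world_from_camera'])[:3,:3]).round(3),get_calibration('wrist')['fov_y'])
```

```text
[[0.532, -0.12, 0.092], [0.521, -0.204, 0.092], [0.464, -0.198, 0.092], [0.476, -0.113, 0.092]] [ 0.49809797 -0.15866803  0.092     ]
bin axis deg -97.78196288167888 0.08533300414490269
[[0.644, 0.101, 0.018], [0.587, 0.089, 0.018], [0.604, 0.298, 0.018], [0.544, 0.289, 0.018]]
track deg 101.84039390856319 0.20267925012456972 [0.61565809 0.09499372 0.018     ]
[[ 0.23  -0.973 -0.   ]
 [-0.973 -0.23   0.   ]
 [-0.     0.    -1.   ]] cam wrist in tool [ 0.001 -0.073 -0.148]
[[ 1.    -0.    -0.   ]
 [ 0.     0.959  0.284]
 [ 0.    -0.284  0.959]] 62.63142909816432
```

Run:
```python
import cv2,numpy as np
a=cv2.imread('pics/top0.png');b=cv2.imread('pics/scene0.png')
cv2.imwrite('pics/v3.png',cv2.resize(np.vstack([a,b]),None,fx=.75,fy=.75,interpolation=3))
```

```text
(no output)
```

View pics/v3.png

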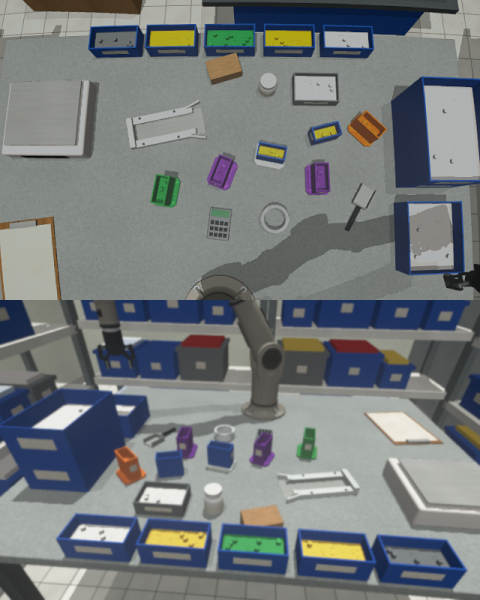

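Emit:
carry_out([
  [[0,0,-6],0],
  [[0,0,-12],0],
  [[-3,-3.3,-15],-9],
  [[-7,-7.7,-15],-19],
  [[-11,-12.1,-15],-29],
  [[-15,-16.5,-15],-39],
  [[-19,-21,-15],-49],
  [[-23,-25.4,-15],-59],
  [[-27,-29.8,-15],-69],
  [[-31,-34.2,-15],-69],
], hand=1)

```text
t: 1.75
eef_pos: [0.4175, -0.275, 0.3768]
tool_rot: [0.0, 0.998, -0.066, 0.0]
contact_force: [0.3, -0.2, -1.5]
gripper_width: 1.002
```

Emit:
carry_out([
  [[2.5,-5,2],0],
  [[5,-9.5,6],0],
  [[6.4,-12.6,11],0],
  [[6.4,-12.6,15],0],
  [[6.4,-12.6,15],0],
  [[6.4,-12.6,15],0],
])

```text
t: 2.5
eef_pos: [0.4985, -0.1595, 0.2284]
tool_rot: [0.001, 0.998, -0.067, 0.001]
contact_force: [0.0, 0.7, 1.0]
gripper_width: 0.999
```

```bash
cat > wr.py <<'E'
from h import *
import sys
o=readout.get_obs(); c=get_calibration('wrist'); im=read_camera('wrist'); n=sys.argv[1]; save(n+'.png',im); np.save('pics/'+n+'.npy',c,allow_pickle=True)
from scipy.spatial.transform import Rotation as Ro
w,x,y,z=o['tool_rot']; M=Ro.from_quat([x,y,z,w]).as_matrix()
print(o['t'],o['eef_pos'].round(4) if hasattr(o['eef_pos'],'round') else o['eef_pos'],np.degrees(np.arctan2(M[1,0],M[0,0])).round(2),'tilt',M[:,2].round(4))
E
python3 wr.py w1
```

```text
2.5 [ 0.4985 -0.1595  0.2284] -7.69 tilt [ 0.0027 -0.0015 -1.    ]
```

View pics/w1.png

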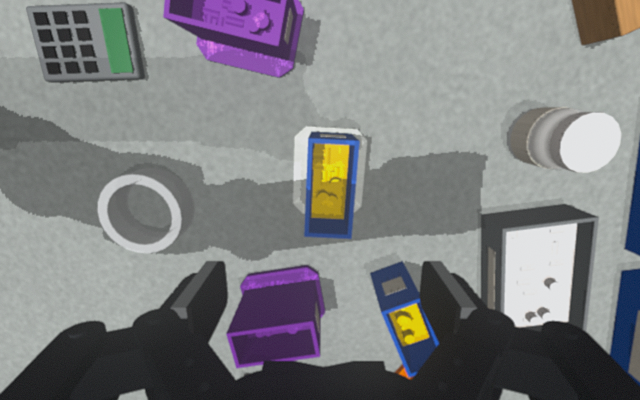

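w1 shows the blue bin on its light sole at (330,187), the plain bin at (405,320) and a purple decoy at (275,315). Next is the confirming enlarged crop.

Run:
```python
import cv2
a=cv2.imread('pics/w1.png')[115:250,270:390]; cv2.imwrite('pics/v5.png',cv2.resize(a,None,fx=4.4,fy=4.4,interpolation=2))
```

```text
(no output)
```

View pics/v5.png

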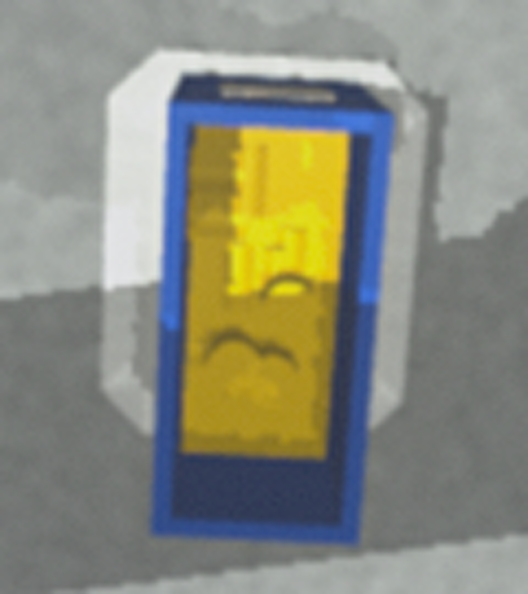

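Confirmed: a blue bin with yellow parts, on a wide bevelled sole. The rim corners in the crop are (168,102), (392,112), (360,543) and (152,536).

Run:
```python
from h import *
c=np.load('pics/w1.npy',allow_pickle=True).item()
f=lambda x,y,z: ray(c,(115+(y+.5)/4.4-.5,270+(x+.5)/4.4-.5),z)
R=np.array([f(*p,.092) for p in [(168,102),(392,112),(360,543),(152,536)]]); print(R.round(4).tolist(),R.mean(0))
e=(R[0]+R[1]-R[2]-R[3])/2; w=(R[1]+R[2]-R[0]-R[3])/2; print(np.degrees(np.arctan2(e[1],e[0])),np.linalg.norm(e),np.degrees(np.arctan2(w[1],w[0])),np.linalg.norm(w))
S=np.array([f(*p,.008) for p in [(105,100),(101,388),(427,110),(405,408)]]);print(S.round(4).tolist(),S.mean(0))
```

```text
[[0.4934, -0.1112, 0.092], [0.5361, -0.1189, 0.092], [0.5201, -0.2073, 0.092], [0.4768, -0.1997, 0.092]] [ 0.50658049 -0.15927642  0.092     ]
79.56566189014784 0.08994193717974855 -10.04651423367016 0.04364882349188135
[[0.4733, -0.1154, 0.008], [0.4603, -0.1893, 0.008], [0.5529, -0.1287, 0.008], [0.5396, -0.2057, 0.008]] [ 0.50653327 -0.15977886  0.008     ]
```

Emit:
carry_out([
  [[0.8,-0.1,4],2.5],
  [[0.8,-0.1,9],2.5],
  [[0.8,-0.1,13],2.5],
  [[0.8,-0.1,16],2.5],
  [[0.8,-0.1,17.3],2.5],
  [[0.8,-0.1,17.3],2.5],
  [[0.8,-0.1,17.3],2.5],
])

```text
t: 3.42
eef_pos: [0.5089, -0.1605, 0.0575]
tool_rot: [0.001, 0.996, -0.089, 0.003]
contact_force: [1.8, -0.2, -0.6]
gripper_width: 1.001
```

Emit:
carry_out([
  [[0,0,0],0],
  [[0,0,0],0],
  [[0,0,0],0],
  [[0,0,0],0],
  [[0,0,0],0],
  [[0,0,0],0],
], hand=0, newtons=40)

```text
t: 4.18
eef_pos: [0.5091, -0.1607, 0.0582]
tool_rot: [0.001, 0.996, -0.089, 0.004]
contact_force: [-1.8, 0.6, 7.7]
gripper_width: 0.507
```

Emit:
carry_out([
  [[0,0,-2],0],
  [[0,0,-6],0],
  [[0,0,-10],0],
  [[0.7,-2,-14],-3],
  [[1.8,-5.5,-18],-9],
  [[3.2,-9.5,-19.2],-15],
  [[4.6,-13.5,-19.2],-22],
  [[6,-17.5,-19.2],-22],
  [[7.2,-21,-19.2],-22],
  [[7.7,-22.8,-19.2],-22],
])

```text
t: 5.42
eef_pos: [0.624, 0.0529, 0.2496]
tool_rot: [0.001, 0.995, 0.104, 0.003]
contact_force: [-0.7, -0.3, -3.1]
gripper_width: 0.511
```

Emit:
carry_out([
  [[0,-0.3,0],0],
  [[0,-0.3,0],0],
])

```text
t: 5.68
eef_pos: [0.6227, 0.0546, 0.2492]
tool_rot: [0.002, 0.995, 0.103, 0.002]
contact_force: [-0.2, 0.2, -2.9]
gripper_width: 0.506
```

```bash
python3 wr.py w2
```

```text
5.675 [0.6227 0.0546 0.2492] 11.87 tilt [ 0.0045 -0.0035 -1.    ]
```

View pics/w2.png

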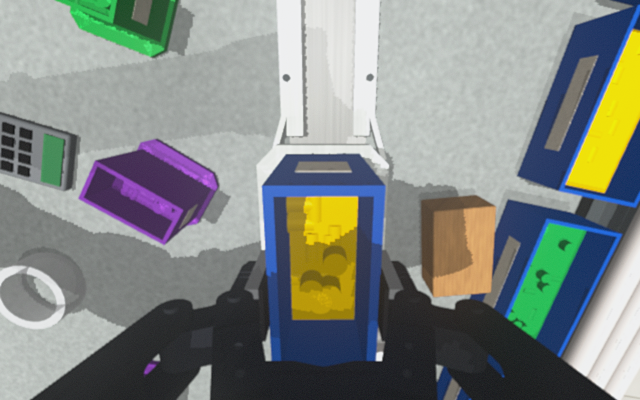

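w2 shows the bin held square in the jaws at (320,270). The track runs up the picture from about row 150, with its lips at columns 290 and 368.

Run:
```python
import cv2
a=cv2.imread('pics/w2.png')[0:190,240:420]; cv2.imwrite('pics/v7.png',cv2.resize(a,None,fx=3.15,fy=3.15,interpolation=2))
```

```text
(no output)
```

View pics/v7.png

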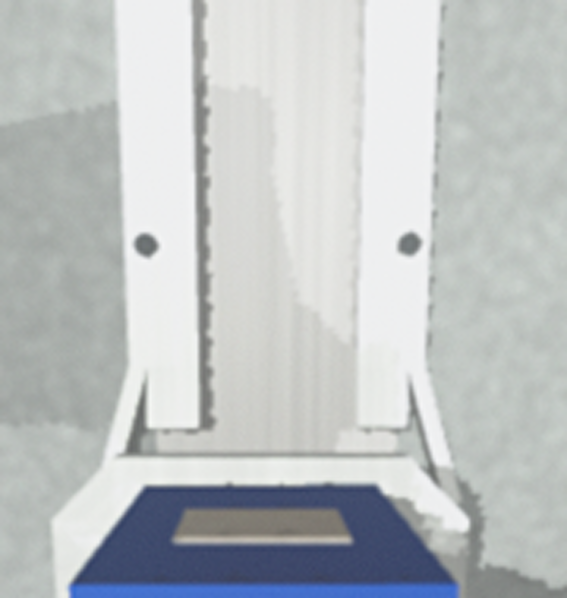

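Run:
```python
from h import *
c=np.load('pics/w2.npy',allow_pickle=True).item()
f=lambda x,y,z=.018: ray(c,((y+.5)/3.15-.5,240+(x+.5)/3.15-.5),z)
ang=lambda e:np.degrees(np.arctan2(e[1],e[0]))
IL=[f(192,20),f(198.5,350)];IR=[f(365.5,20),f(359,350)];OL=[f(116,0),f(130,360)];OR=[f(441,0),f(427,360)]
for n,(a,b) in dict(IL=IL,IR=IR,OL=OL,OR=OR).items(): print(n,a.round(4),b.round(4),ang(a-b))
T=[f(149,429,.023),f(203,429,.023),f(357,429,.023),f(408,429,.023)];print(np.round(T,4).tolist())
holes=[f(146,244),f(409,244)];print(np.round(holes,4).tolist(),np.mean(holes,0))
u=np.array([np.cos(np.radians(101.8)),np.sin(np.radians(101.8))]);n=np.array([-u[1],u[0]])
for nm,P in [('IL',IL),('IR',IR),('OL',OL),('OR',OR),('tip',T),('hole',holes),('corner',[f(130,367),f(413,367)]),('solelead',[f(120,455,.2492-.0582+.008),f(405,455,.199)]),('binmid tcp',[np.array([.6227,.0546,0])])]:
    for p in P: print(nm,'along',round(p[:2]@u,4),'across',round(p[:2]@n,4))
```

```text
IL [0.5673 0.2162 0.018 ] [0.5886 0.116  0.018 ] 101.99442793383575
IR [0.6221 0.2278 0.018 ] [0.6438 0.1276 0.018 ] 102.2087196375372
OL [0.5423 0.2167 0.018 ] [0.5656 0.1078 0.018 ] 102.03862393635082
OR [0.6445 0.2383 0.018 ] [0.668  0.1293 0.018 ] 102.15652626294126
[[0.5767, 0.0862, 0.023], [0.5954, 0.0901, 0.023], [0.6488, 0.1013, 0.023], [0.6665, 0.105, 0.023]]
[[0.5645, 0.1466, 0.018], [0.6524, 0.1651, 0.018]] [0.60845066 0.15580288 0.018     ]
IL along 0.0956 across -0.5995
IL along -0.0068 across -0.5998
IR along 0.0958 across -0.6555
IR along -0.0067 across -0.6563
OL along 0.1013 across -0.5752
OL along -0.0102 across -0.5757
OR along 0.1015 across -0.6796
OR along -0.0101 across -0.6803
tip along -0.0336 across -0.5821
tip along -0.0336 across -0.6013
tip along -0.0336 across -0.6558
tip along -0.0335 across -0.6739
hole along 0.028 across -0.5825
hole along 0.0281 across -0.6724
corner along -0.0125 across -0.5756
corner along -0.0125 across -0.6755
solelead along -0.0233 across -0.5947
solelead along -0.0233 across -0.6485
binmid tcp along -0.0739 across -0.6207
```

Emit:
carry_out([
  [[0.3,1,2],-0.2],
  [[0.7,2.2,6],-0.2],
  [[0.7,2.2,10],-0.2],
  [[0.7,2.2,14],-0.2],
  [[0.7,2.2,17],-0.2],
  [[0.7,2.2,18.3],-0.2],
  [[0.7,2.2,18.5],-0.2],
  [[0.7,2.2,18.5],-0.2],
])

```text
t: 6.72
eef_pos: [0.636, 0.0331, 0.0654]
tool_rot: [0.002, 0.995, 0.104, 0.003]
contact_force: [0.8, 0.5, -1.5]
gripper_width: 0.509
```

```bash
python3 wr.py w3
python3 - <<'E'
import cv2
a=cv2.imread('pics/w3.png')[0:220,220:440]; cv2.imwrite('pics/v8.png',cv2.resize(a,None,fx=2.7,fy=2.7,interpolation=2))
E
```

```text
6.725 [0.636  0.0331 0.0654] 12.0 tilt [ 0.0066 -0.0036 -1.    ]
```

View pics/v8.png

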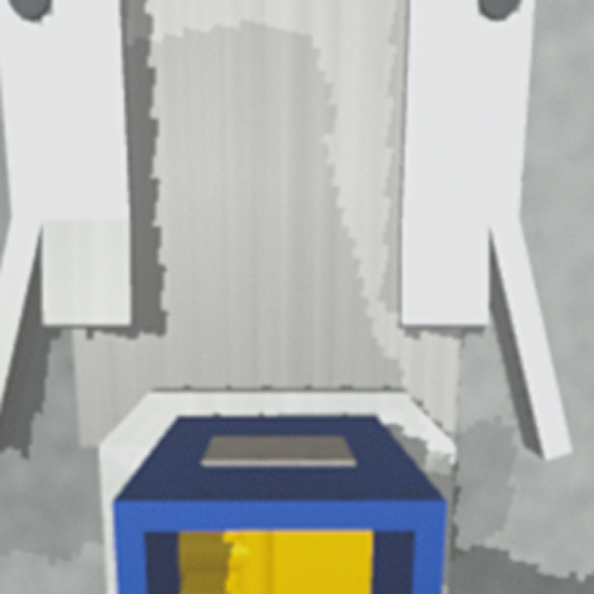

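Here the sole is just before the lip tips, nearly centred. I'll check the offset in numbers.

Run:
```python
from h import *
c=np.load('pics/w3.npy',allow_pickle=True).item()
f=lambda x,y,z=.018: ray(c,((y+.5)/2.7-.5,220+(x+.5)/2.7-.5),z)
a=np.radians(102.1);u=np.array([np.cos(a),np.sin(a)]);n=np.array([-u[1],u[0]])
for nm,P in dict(lips=[f(120,5),f(130,218),f(408,5),f(404,218)],tips=[f(131,325,.023),f(401,325,.023)],sole=[f(152,392,.015),f(405,392,.015)],rim=[f(115,501,.099),f(447,501,.099)],tcp=[np.array([.636,.0331])]).items():
    print(nm,[(round(p[:2]@u,4),round(p[:2]@n,4)) for p in P], np.mean([p[:2]@n for p in P]).round(4))
e=f(120,5)-f(130,218);g=f(408,5)-f(404,218);print([np.degrees(np.arctan2(v[1],v[0])).round(2) for v in (e,g)])
```

```text
lips [(np.float64(0.0234), np.float64(-0.5994)), (np.float64(-0.0151), np.float64(-0.5993)), (np.float64(0.0234), np.float64(-0.655)), (np.float64(-0.0152), np.float64(-0.6557))] -0.6273
tips [(np.float64(-0.0362), np.float64(-0.5993)), (np.float64(-0.0363), np.float64(-0.6552))] -0.6272
sole [(np.float64(-0.0508), np.float64(-0.6019)), (np.float64(-0.051), np.float64(-0.6577))] -0.6298
rim [(np.float64(-0.0555), np.float64(-0.6078)), (np.float64(-0.0557), np.float64(-0.6515))] -0.6297
tcp [(np.float64(-0.101), np.float64(-0.6288))] -0.6288
[np.float64(102.06), np.float64(103.16)]
```

Emit:
carry_out([
  [[-0.25,0,0.3],-0.1],
  [[-0.25,0,0.6],-0.1],
  [[-0.25,0,0.7],-0.1],
  [[-0.25,0,0.7],-0.1],
])

```text
t: 7.28
eef_pos: [0.6337, 0.0327, 0.0586]
tool_rot: [0.002, 0.994, 0.105, 0.003]
contact_force: [-0.2, -0.0, -2.3]
gripper_width: 0.508
```

Emit:
carry_out([
  [[0,-1,0],0],
  [[0,-2,0],0],
  [[0,-3,0],0],
  [[0,-4,0],0],
  [[0,-5,0],0],
  [[0,-6,0],0],
  [[0,-7,0],0],
  [[0,-8,0],0],
  [[0,-8,0],0],
  [[0,-8,0],0],
])

```text
t: 8.52
eef_pos: [0.617, 0.1111, 0.0583]
tool_rot: [0.002, 0.994, 0.106, 0.003]
contact_force: [0.5, 1.3, -0.9]
gripper_width: 0.51
```

Emit:
carry_out([
  [[0,-1.5,0],0],
  [[0,-3,0],0],
  [[0,-4.5,0],0],
  [[0,-6,0],0],
  [[0,-7.5,0],0],
  [[0,-9,0],0],
  [[0,-10.5,0],0],
  [[0,-11.5,0],0],
  [[0,-12.5,0],0],
  [[0,-12.8,0],0],
])

```text
t: 9.78
eef_pos: [0.5903, 0.2373, 0.0583]
tool_rot: [0.002, 0.994, 0.106, 0.004]
contact_force: [0.5, -6.4, 10.2]
gripper_width: 0.508
```

Emit:
carry_out([
  [[0,-0.4,0],0],
  [[0,-0.8,0],0],
  [[0,-1.1,0],0],
  [[0,-1.3,0],0],
  [[0,-1.5,0],0],
  [[0,-1.5,0],0],
])

```text
t: 10.52
eef_pos: [0.5879, 0.2487, 0.0586]
tool_rot: [0.005, 0.994, 0.105, 0.004]
contact_force: [-0.6, -8.7, 12.1]
gripper_width: 0.508
```

```bash
python3 wr.py w4
python3 - <<'E'
import cv2
a=cv2.imread('pics/w4.png')[0:300,180:460]; cv2.imwrite('pics/v9.png',cv2.resize(a,None,fx=2,fy=2,interpolation=2))
E
```

```text
10.525 [0.5879 0.2487 0.0586] 12.05 tilt [ 0.0082 -0.0083 -0.9999]
```

View pics/v9.png

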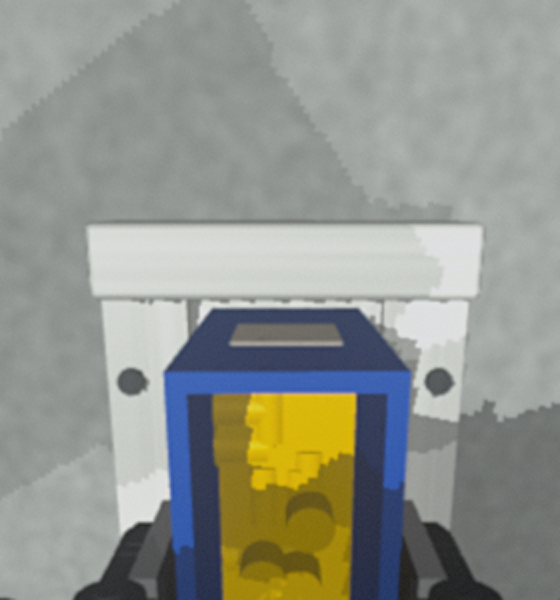

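The bin is at the closed end; the bar's near top edge is at crop row 299 and the rim's front edge at row 371. I'll compute the gap.

Run:
```python
from h import *
c=np.load('pics/w4.npy',allow_pickle=True).item()
f=lambda x,y,z=.018: ray(c,((y+.5)/2-.5,180+(x+.5)/2-.5),z)
a=np.radians(102.1);u=np.array([np.cos(a),np.sin(a)]);n=np.array([-u[1],u[0]])
for nm,P in dict(bar=[f(93,299,.03),f(478,299,.03)],rim=[f(166,372,.092),f(411,372,.092)],lipsin=[f(187,310),f(382,310)],base=[f(213,309,.008),f(360,309,.008)]).items():
    print(nm,[(round(p[:2]@u,4),round(p[:2]@n,4)) for p in P], np.mean([p[:2]@n for p in P]).round(4))
```

```text
bar [(np.float64(0.1701), np.float64(-0.5766)), (np.float64(0.1699), np.float64(-0.6788))] -0.6277
rim [(np.float64(0.1653), np.float64(-0.6061)), (np.float64(0.1652), np.float64(-0.6496))] -0.6278
lipsin [(np.float64(0.1654), np.float64(-0.5996)), (np.float64(0.1653), np.float64(-0.6552))] -0.6274
base [(np.float64(0.1642), np.float64(-0.606)), (np.float64(0.1641), np.float64(-0.6501))] -0.628
```

The rim front is at 0.1653, so the sole front is at 0.1703 against the bar face at 0.170: home, and centred within 1 mm. I'll release it now.

Emit:
carry_out([
  [[0,0,0],0],
  [[0,0,0],0],
  [[0,0,0],0],
  [[0,0,0],0],
  [[0,0,0],0],
], hand=1)

```text
t: 11.2
eef_pos: [0.5877, 0.2489, 0.0585]
tool_rot: [0.004, 0.994, 0.105, 0.004]
contact_force: [-0.1, 0.4, 0.3]
gripper_width: 1.002
```

Emit:
carry_out([
  [[0,0,-1],0],
  [[0,0,-3],0],
  [[0,0,-6],0],
  [[0,0,-10],0],
  [[0,0,-14],0],
  [[0,0,-18],0],
  [[0,0,-18],0],
  [[0,0,-18],0],
])

```text
t: 12.2
eef_pos: [0.5861, 0.2502, 0.2391]
tool_rot: [0.005, 0.994, 0.105, 0.004]
contact_force: [0.8, -0.0, -0.2]
gripper_width: 1.0
```

```bash
python3 wr.py w5
python3 - <<'E'
from h import *
save('top5.png',read_camera('top')); 
a=cv2.imread('pics/w5.png')[0:400,160:480]; b=cv2.resize(cv2.imread('pics/top5.png')[100:300,150:550],None,fx=1.2,fy=1.2)
cv2.imwrite('pics/v10.png',np.hstack([a,np.vstack([b,np.zeros((160,480,3),np.uint8)])]))
E
```

```text
12.2 [0.5861 0.2502 0.2391] 12.06 tilt [ 0.0087 -0.0081 -0.9999]
```

View pics/v10.png

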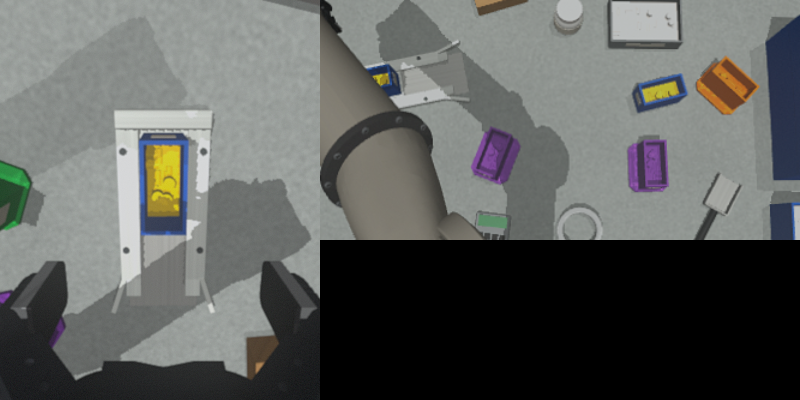

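The bin stands in the track against the bar, the gripper is clear, and the plain bin is where it was. One last numeric check, then hand in.

Run:
```python
from h import *
c=np.load('pics/w5.npy',allow_pickle=True).item()
f=lambda x,y,z: ray(c,(y,160+x),z)
a=np.radians(102.1);u=np.array([np.cos(a),np.sin(a)]);n=np.array([-u[1],u[0]])
for nm,P in dict(rim=[f(139,145,.092),f(187.5,144,.092),f(187.5,234,.092),f(139.5,235,.092)],bar=[f(117,130,.03),f(211,130,.03)]).items():
    print(nm,[(round(p[:2]@u,4),round(p[:2]@n,4)) for p in P], np.mean([p[:2]@n for p in P]).round(4),np.mean([p[:2]@u for p in P]).round(4))
t=get_calibration('top')
for d in models.spot_in('plain_bin_mid','top')[:1]: print(d['centre'],ray(t,d['centre'],.042))
bot.hand_in()
```

```text
rim [(np.float64(0.1601), np.float64(-0.6061)), (np.float64(0.1609), np.float64(-0.649)), (np.float64(0.0752), np.float64(-0.6508)), (np.float64(0.0743), np.float64(-0.6046))] -0.6276 0.1176
bar [(np.float64(0.1686), np.float64(-0.5791)), (np.float64(0.1684), np.float64(-0.6787))] -0.6289 0.1685
[178.1, 434.8] [ 0.57013411 -0.3385155   0.042     ]
the job is handed in; nothing more can be done
```

The bin with the sole plate is docked. I gripped it across its 44 mm width, set it down in front of the lips, and slid it along until it met the closed end. Then I let go and lifted clear, and handed the job in at about 12 s of the 43 s allowed. No verdict was reported.

- **Position:** the last picture puts its centre within about 1–3 mm of the home point along the track and about 1 mm across it. It looked upright and lined up with the track.
- **Disagreement:** the picture before release showed no gap to the closed end. The coarser one afterwards suggests about 1–3 mm, which is within reading error and well inside the 12 mm limit.
- **Plain bin:** it measures within about 3 mm of where it stood at the start, which is within measuring error. I did not go near it.
- **Forces:** at the closed end the tool read at most about 12 N on any axis. After release it read under 1 N, so the robot was touching nothing.

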